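Feed the dish of tablets through the intake flap

TASK

Push the petri dish of tablets along the loading table with the fingertips, in through the orange gravity flap, until it has dropped off the table's edge and lies flat in the sunken well behind the flap. Then draw the fingers back out so that the flap swings fully shut. Only push the dish, gently: never grip, lift or overturn it, and do not disturb the two steel weights on the table or the two vials on the worktop.

Things in the scene. Friction and masses are not known exactly. Their poses are not given: they have to be found in the camera images.
- intake: White tablet scanner intake, fixed, 308 x 280 mm. Origin on the worktop straight below the flap; +x = inward (the way the dish goes), y left, z up. Flat level loading table 40 mm above the origin, x -175 to -5 mm, 280 mm wide, ending in a square edge at x = -5 mm. Two low lead-in rails, 9 mm high, widen from the posts to y = +-101 mm at x = -50 mm.
- flap (a joint): Orange gravity flap across the doorway, 40 g, 3 mm thick, hung on side stubs 88 mm above the intake's origin. 0 = shut; grows to 1.4 rad as its lower edge swings inward and up; it cannot swing outward. Falls shut by itself in under 1 s. Plate: y +-79 mm, from 22 to 45 mm below the hinge; above it only ears at y = +-72 to +-79 mm, open between them.
- flap_edge (a point): Middle of the flap's lower edge, 3 mm above table height when shut. The dish pushes the flap open when slid against it.
- doorway (a point): Point at table height (40 mm above the worktop) straight below the flap, in the middle of the doorway. Aluminium posts stand at y = +-83 to +-93 mm, tops 55 mm above this point. Nothing crosses between them but the flap, so a vertical finger may follow the dish up to 15 mm past here, with the flap leaning on it.
- well (a point): Floor of the well, 40 mm behind the flap, on the intake's middle line. The floor is 24 mm above the worktop (16 mm below the table), x -5 to 88 mm and y -83 to 83 mm in the intake's frame, open above. Housings beside and behind it rise 42 mm above this floor. The dish drops in when its rear has passed the table's edge.
- petri_dish: Clear round shallow dish with orange tablets in it, 65 mm diameter, 13 mm high, about 30 to 55 g, loose on the loading table in front of the flap. Origin at the centre of its underside, z up. It pushes the flap open itself when slid against it.
- weight_1: Steel calibration weight, 24 mm diameter, 30 mm high, standing at one side of the loading table; origin at the centre of its underside. Not to be disturbed.
- weight_2: Smaller steel calibration weight, 19 mm diameter, 22 mm high, standing at the other side of the loading table; origin at the centre of its underside. Not to be disturbed.
- vial_01: Clear vial with a white cap, 23 mm diameter, 48 mm high, on the worktop to the right; origin under its centre. Not to be disturbed.
- vial_02: Clear vial with a blue cap, 23 mm diameter, 48 mm high, on the worktop to the right; origin under its centre. Not to be disturbed.
Things that resemble listed ones, but are neither listed nor needed, are in the scene too. Leave any black or yellow look-alike of the petri_dish alone.

How it is judged (in metres and radians):
On the way:
1. the dish, lying on the table, has pushed the flap open and is passing under it (value of joint flap above 0.25 rad and x of petri_dish in the frame of intake between -0.03 and 0.02 m), for 0.05 s.
At the end, for the whole second after the job is handed in: The dish lies at rest and upright, flat on the well's floor behind the flap (underside within 3 mm of the floor, tilt under 0.1 rad), and the flap hangs shut (under 0.06 rad) (x of petri_dish in the frame of intake between 0.02 and 0.062 m and y of petri_dish in the frame of intake between -0.055 and 0.055 m and z of petri_dish in the frame of intake below 0.027 m and angle between petri_dish's own z axis and vertical below 0.1 rad and linear speed of petri_dish below 0.02 m/s and value of joint flap below 0.06 rad); the robot touches nothing.
It fails at once if the dish was lifted off the table (its centre more than 15 mm above it) (z of petri_dish in the frame of intake above 0.055 m).
It fails at once if the dish was tipped over (tilt over 0.8 rad) (angle between petri_dish's own z axis and vertical above 0.8 rad).
It fails at once if the dish was gripped or pushed roughly (fingers on the dish with over 12 N) (contact force between the fingers and petri_dish above 12 N).
It fails at once if a weight or a vial was disturbed (moved more than 15 mm) (distance of any of weight_1, weight_2, vial_01, vial_02 from where it was at the start of the episode above 0.015 m).
It also fails if it takes over 38 s, if anything falls off the work surface, if the arm or the gripper's body presses on something with over 40 N, if the wrist force passes 120 N, or if a joint passes its speed limit or range.

ROBOT

A 6-joint arm with a two-finger parallel gripper is mounted at the origin on a cart in front of the work surface, level with it; the furniture and walls round the work are solid. World frame = base frame: x ahead of the robot, y to its left, z up, the work surface at z = 0. Lengths are in mm, angles in rad, forces in N, time in s.
With the tool pointing down it reaches from about 350 to 975 mm from the base axis. Payload 7.1 kg.
Tool frame: the origin (TCP) lies at the very end of the fingers, on their centre line; the grasp point (between the pads) lies 19 mm behind it; y points along the fingers, x is the direction in which the jaws open and shut, and the axes are right-handed (so a half turn about y gives the same grasp; the last joint's range is limited). The gripper opens to 88 mm and grips with 3 to 60 N. Pads are 20 mm wide; open, the fingers measure 115 mm over their backs; the gripper's body (75 mm by 178 mm) begins 61 mm behind the grasp point.
Start: joints at [-0.019, 0.423, 1.63, -0, 1.089, -0.019], TCP at [624.984, 0.026, 222.675] pointing down, gripper open.
Joint ranges: [-3, 3], [-0.9, 2.11], [0.09, 2.58], [-1.31, 4.45], [0.11, 2.69], [-2.54, 2.54]. Speed limits (rad/s): [2.39, 2.39, 3.01, 3.14, 3.14, 3.14].

INTERFACE

Orientations are given as a rotation vector (axis times angle).
In Python, from workcell import ctrl gives the robot as it stands. The module is installed in compiled form; this text tells all that it offers.
- The arm moves only by the tool jog_arm, never from a script. Its argument "steps" is a list of rows, each an object with "turn": the turn, a rotation vector about the world's x, y, z scaled (see below), a list of three; "dp": the shift along the world's x, y, z scaled (see below), a list of three; "claw": the opening, from 0 (shut) to 1 (fully open). In form: [{"turn": [wx, wy, wz], "dp": [x, y, z], "claw": claw}, ...]. A call has 1 to 12 rows; each row is the pose to reach, as a shift and turn from the pose measured when the call began, turning the shorter way round; what a row does not reach only later rows make up. The controller multiplies each number of a shift by 80 mm and each number of a turn by pi rad. A row lasts 1/12 s, in which the tool goes at most 41.7 mm and 7.16 degrees, less where a joint would pass 70% of its speed; a pose out of reach is approached as far as the arm can. A call with a number of a shift or a turn outside -1 to 1 is refused whole. A call with a gripper value outside its range is refused whole. The fingers move at their own pace and stop on an object; the grip force is fixed at half the most. Time passes only in rows, so rows that repeat a pose let the fingers close. It gives the time, the measured TCP pose, the force and the opening at its end, in the units of the state.
- ctrl.get_obs(): the state, without advancing time (a new reading comes with each control period).
- ctrl.get_image(name): name is "scene" or "side" or "wrist"; returns a dict with "img" (384x512x3 uint8, red, green, blue), "range_z" (384x512 float32, mm along the optical axis (not along the pixel's ray), 0 where there is no reading), "fovy" (degrees; the focal length in pixels is half the picture's height over the tangent of half this angle, whatever the lens; pixels are square), "cx", "cy" (the principal point, pixels), "camera_from_world" (4x4, takes a point from world to camera coordinates); the wrist camera has in their place "hand_eye" (4x4, takes a point from camera to tool coordinates, whose origin is the TCP and whose axes are the tool frame's). Camera axes: x right, y down, z forward; pixel columns grow to the right and rows downward; lengths in mm; the calibration is good to about 2 mm. A picture is of the moment at which its call begins: read the wrist's pose just before it.
- ctrl.close_job(): hands the job in, once; it reports no verdict.
The state is a dict: "t": time; "qpos": joint angles; "qvel": joint speeds; "joint_torque": joint torques, N m; "ee_pos": TCP position; "orientation": TCP orientation; "ft_force": force on the tool from outside, world axes, zero at the start; "moment": the same for the moment, N m; "width": finger opening in mm.
Only numpy, scipy, OpenCV 4.12 (cv2) and the standard library are available. Lean on these libraries where they do the work, as an engineer would, in place of code of your own. Each camera call takes 0.05 s, during which the arm holds its last target.

## Working session

There is one attempt and no reset: what is moved stays moved. The work goes in short steps, Python scripts to look and compute and a tool call to move; the robot and the scene stay as the last step left them, time stands still between calls to the robot, and variables do not carry over. Pictures are saved under pics/ and viewed, and the job is handed in when it is done.

Besides the shell and the picture viewer there is one more tool, called after ">>>" by a JSON object that holds its "method" and its "body". jog_arm: Moves the arm, as the interface text tells. Its arguments: {"type":"object","properties":{"steps":{"type":"array","items":{"type":"object","properties":{"turn":{"type":"array","items":{"type":"number"}},"dp":{"type":"array","items":{"type":"number"}},"claw":{"type":"number"}}}}},"required":["steps"]}

```bash
mkdir -p pics; cat > h.py <<'E'
import numpy as np, cv2
from workcell import ctrl
def K(d):
    f=d["img"].shape[0]/2/np.tan(np.radians(d["fovy"])/2); return f,d["cx"],d["cy"]
def world(d):
    f,cx,cy=K(d); Z=d["range_z"].astype(float); v,u=np.mgrid[:Z.shape[0],:Z.shape[1]]
    P=np.stack([(u-cx)/f*Z,(v-cy)/f*Z,Z],-1)
    T=np.linalg.inv(d["camera_from_world"]); W=P@T[:3,:3].T+T[:3,3]; W[Z==0]=np.nan; return W
E
python3 - <<'E'
from h import *
print(ctrl.get_obs())
for n in ("scene","side"):
    d=ctrl.get_image(n); cv2.imwrite(f"pics/{n}0.png",d["img"][...,::-1]); np.savez(f"{n}0.npz",**d); print(n,d["fovy"],d["cx"],d["cy"],np.round(np.linalg.inv(d["camera_from_world"]),3))
d=ctrl.get_image("wrist"); cv2.imwrite("pics/wrist0.png",d["img"][...,::-1]); np.savez("wrist0.npz",**d); print(d["fovy"],d["hand_eye"])
E
```

```text
{'t': 0.0, 'qpos': array([-1.90055856e-02,  4.23840320e-01,  1.63070097e+00,  2.73149783e-06,
        1.08861303e+00, -1.90102695e-02]), 'qvel': array([-0.00016019, -0.00055664,  0.00027898,  0.00029614,  0.00089704,
        0.00110315]), 'joint_torque': array([ 1.28069914e-03, -5.44622147e+01, -2.73670936e+01,  6.42951974e-02,
        2.27214623e-02, -1.51321510e-04]), 'ee_pos': array([6.24429800e+02, 3.38158737e-02, 2.21897724e+02]), 'orientation': array([-1.57076388e+00,  1.22358742e-03,  1.22895223e-03]), 'ft_force': array([ 0.00439747, -0.04682603,  0.31327828]), 'moment': array([-0.00029914,  0.0047353 , -0.04835839]), 'width': 88.12209233337559}
scene 51.99571987646022 249.00849613301554 195.17586134215745 [[-8.04000e-01 -4.46000e-01  3.93000e-01  1.79151e+02]
 [-5.95000e-01  6.06000e-01 -5.29000e-01  4.02799e+02]
 [-2.00000e-03 -6.59000e-01 -7.53000e-01  7.20905e+02]
 [ 0.00000e+00  0.00000e+00  0.00000e+00  1.00000e+00]]
side 54.193323505173666 253.49088610466487 186.1163408019707 [[ 9.26000e-01 -1.61000e-01  3.42000e-01  2.35170e+02]
 [-3.78000e-01 -3.98000e-01  8.36000e-01 -7.80262e+02]
 [ 2.00000e-03 -9.03000e-01 -4.29000e-01  4.49053e+02]
 [ 0.00000e+00  0.00000e+00  0.00000e+00  1.00000e+00]]
68.54042514124623 [[ 9.99998329e-01 -1.62133422e-03  8.44973855e-04  1.88350736e-01]
 [-1.25933787e-03 -2.75778900e-01  9.61220272e-01 -1.62355624e+02]
 [-1.32543336e-03 -9.61219730e-01 -2.75780481e-01  7.66093365e+01]
 [ 0.00000000e+00  0.00000000e+00  0.00000000e+00  1.00000000e+00]]
```

View pics/scene0.png

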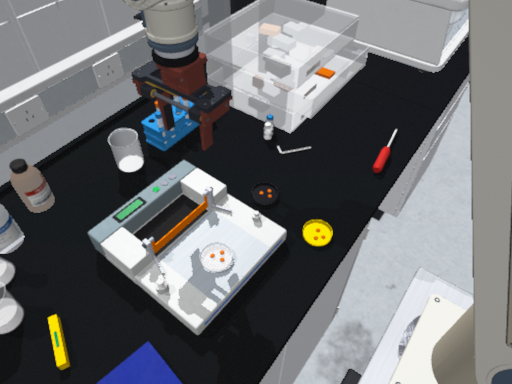

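View pics/side0.png

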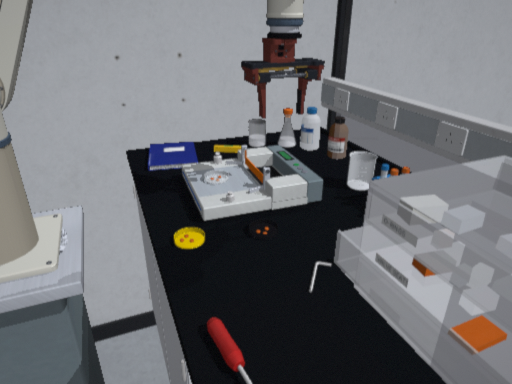

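View pics/wrist0.png

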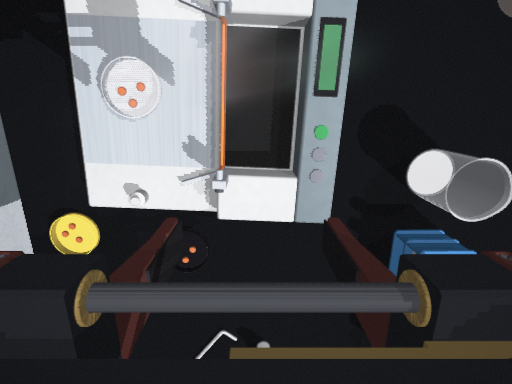

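The dish wanted is the clear one on the white table, at scene (217,258), side (215,178) and wrist (131,88). The look-alikes are a black dish at scene (265,193) and a yellow dish at scene (318,233), both on the worktop, so I leave those alone.

Next I measure the intake frame, the dish and the weights.

```bash
cat >> h.py <<'E'
from scipy.spatial.transform import Rotation as Ro
def wworld(d,o):
    f,cx,cy=K(d); Z=d["range_z"].astype(float); v,u=np.mgrid[:Z.shape[0],:Z.shape[1]]
    P=np.stack([(u-cx)/f*Z,(v-cy)/f*Z,Z],-1); H=d["hand_eye"]
    P=P@H[:3,:3].T+H[:3,3]; R=Ro.from_rotvec(o["orientation"]).as_matrix()
    W=P@R.T+o["ee_pos"]; W[Z==0]=np.nan; return W
E
python3 - <<'E'
from h import *
o=ctrl.get_obs()
for n in ("scene","side","wrist"):
    d=dict(np.load(n+"0.npz")); W=wworld(d,o) if n=="wrist" else world(d)
    hsv=cv2.cvtColor(d["img"],cv2.COLOR_RGB2HSV)
    m=(hsv[...,0]>5)&(hsv[...,0]<18)&(hsv[...,1]>180)&(hsv[...,2]>110)
    nn,l,s,c=cv2.connectedComponentsWithStats(m.astype(np.uint8))
    print(n,"range z check")
    for i in range(1,nn):
        if s[i,4]>4: print(c[i].round(),s[i,4],np.nanmedian(W[l==i],0).round(1),np.nanmin(W[l==i],0).round(),np.nanmax(W[l==i],0).round())
    # table plane
    w=W.reshape(-1,3); k=(np.abs(w[:,2]-40)<5)&(w[:,0]>300)&(w[:,0]<800)&(np.abs(w[:,1])<400)
    print("table",k.sum(),np.median(w[k],0).round(1),w[k].min(0).round(),w[k].max(0).round())
im=cv2.resize(np.load("wrist0.npz")["img"][:230,50:380],None,fx=2.4,fy=2.4,interpolation=cv2.INTER_CUBIC); cv2.imwrite("pics/w0c.png",im[...,::-1])
im=cv2.resize(np.load("scene0.npz")["img"][150:330,80:340],None,fx=3,fy=3,interpolation=cv2.INTER_CUBIC); cv2.imwrite("pics/s0c.png",im[...,::-1])
E
```

```text
scene range z check
[325.  73.] 113 [ 614.2 -560.1   86. ] [ 595. -584.   80.] [ 637. -480.  141.]
[156. 103.] 21 [ 889.  -144.2  101.4] [ 881. -242.   -1.] [1017. -140.  106.]
[269. 190.] 14 [ 523.2 -141.9    3.7] [ 517. -149.   -1.] [ 530. -137.    6.]
[261. 193.] 15 [ 536.3 -124.5    3.1] [ 530. -134.   -1.] [ 542. -119.    7.]
[270. 196.] 12 [ 511.8 -128.7    4.1] [ 508. -137.    1.] [ 518. -125.    6.]
[179. 227.] 518 [590.5  93.7  56.5] [585.   2.  21.] [624. 166.  84.]
[318. 230.] 6 [ 367.1 -107.7    5.8] [ 364. -110.    5.] [ 369. -106.    8.]
[315. 238.] 6 [361.6 -86.9   5.4] [359. -88.   4.] [364. -84.   7.]
[323. 236.] 6 [348.8 -99.3   5.2] [ 346. -101.    3.] [351. -98.   6.]
[222. 252.] 7 [484.7  84.3  46. ] [483.  81.  45.] [487.  87.  47.]
[212. 255.] 9 [496.6 101.7  45.3] [494.  98.  45.] [499. 104.  48.]
[222. 259.] 8 [474.6  96.7  45.8] [472.  95.  44.] [477.  99.  48.]
table 9939 [498.7 107.2  39.7] [ 411. -395.   35.] [800. 399.  45.]
side range z check
[288. 111.] 34 [833.8 368.2 125.9] [822. 361. 118.] [849. 380. 130.]
[254. 169.] 108 [589.7  81.6  57.2] [586.  
[... 315 characters left out ...]
.] [ 515. -124.    6.]
[264. 232.] 8 [ 522.9 -142.2    4.2] [ 518. -147.   -1.] [ 529. -132.    5.]
[186. 236.] 6 [360.  -90.6   4.3] [358. -93.   3.] [363. -86.   6.]
[182. 240.] 10 [ 347.7 -101.6    4.3] [ 345. -104.    2.] [ 351. -100.    6.]
[191. 240.] 9 [ 367.1 -111.7    4.5] [ 363. -117.    3.] [ 370. -107.    7.]
[428. 272.] 30 [ 655.3 -454.3   85. ] [ 650. -456.   81.] [ 663. -453.   92.]
[480. 333.] 1012 [ 624.5 -570.7   86.5] [ 598. -586.   79.] [ 653. -550.   89.]
table 3097 [508.2  53.4  38.5] [411. -61.  35.] [761. 399.  45.]
wrist range z check
[223. 161.] 22 [591.3  17.7  64.6] [589.  13.  51.] [592.  27.  78.]
table 28969 [505.9  87.5  40.5] [413. -53.  35.] [684. 189.  45.]
```

View pics/w0c.png

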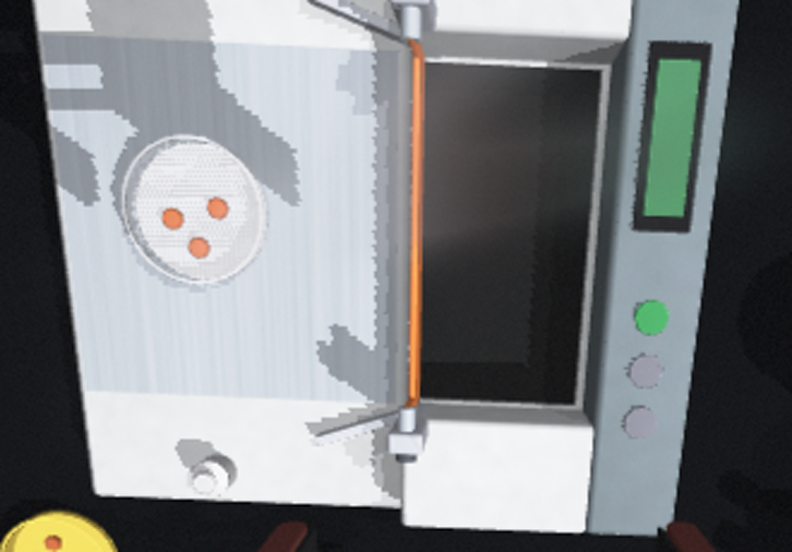

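View pics/s0c.png

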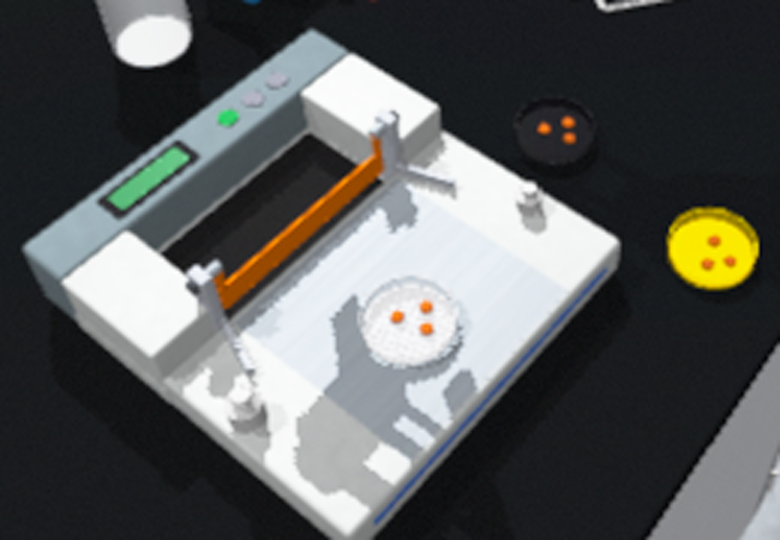

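```bash
python3 - <<'E'
from h import *
o=ctrl.get_obs()
def projfun(n,d):
    f,cx,cy=K(d)
    if n=="wrist":
        M=np.eye(4);M[:3,:3]=Ro.from_rotvec(o["orientation"]).as_matrix();M[:3,3]=o["ee_pos"]; C=np.linalg.inv(M@d["hand_eye"])
    else: C=d["camera_from_world"]
    def p(X):
        q=X@C[:3,:3].T+C[:3,3]; return q[...,0]/q[...,2]*f+cx,q[...,1]/q[...,2]*f+cy
    return p
# rectified top views 1px=0.5mm : x 400..660, y -60..240
for n in ("scene","wrist","side"):
    d=dict(np.load(n+"0.npz")); W=wworld(d,o) if n=="wrist" else world(d)
    hsv=cv2.cvtColor(d["img"],cv2.COLOR_RGB2HSV)
    m=(hsv[...,0]>5)&(hsv[...,0]<18)&(hsv[...,1]>150)&(hsv[...,2]>90)&(W[...,0]>575)&(W[...,0]<605)&(W[...,1]>0)&(W[...,1]<180)&(W[...,2]>44)
    w=W[m]; 
    if len(w)>30:
        for _ in range(3):
            c=np.polyfit(w[:,1],w[:,0],1); r=w[:,0]-np.polyval(c,w[:,1]); w=w[abs(r)<2.5]
        print(n,"flap x=a*y+b",c,len(w),w[:,1].min(),w[:,1].max(),w[:,2].min(),w[:,2].max(),r.std())
    # table edges: front edge x min of table points per y ; side edges
    k=(abs(W[...,2]-40)<3)&(W[...,0]>380)&(W[...,0]<590)&(W[...,1]>-90)&(W[...,1]<260); w=W[k]
    ys=np.arange(-20,200,5); fx=[np.percentile(w[abs(w[:,1]-y)<3,0],1) if (abs(w[:,1]-y)<3).sum()>10 else np.nan for y in ys]
    ok=~np.isnan(fx); c=np.polyfit(ys[ok],np.array(fx)[ok],1); print(" front",c, "z",np.median(w[:,2]))
    xs=np.arange(430,570,5)
    for nm,q in(("ymin",0.5),("ymax",99.5)):
        fy=[np.percentile(w[abs(w[:,0]-x)<3,1],q) if (abs(w[:,0]-x)<3).sum()>20 else np.nan for x in xs]; ok=~np.isnan(fy)
        print(" ",nm,np.polyfit(xs[ok]-500,np.array(fy)[ok],1),np.array(fy)[::4].round())
    # posts: z>75 points near the flap
    k=(W[...,2]>80)&(W[...,2]<100)&(W[...,0]>565)&(W[...,0]<620)&(W[...,1]>-60)&(W[...,1]<230); w=W[k]
    for s in (0,1):
        a=w[(w[:,1]>80)==s]; 
        if len(a): print("  post",len(a),np.median(a,0).round(1),a.min(0).round(1),a.max(0).round(1))
    p=projfun(n,d)
    for z in (40,53):
        Y,X=np.meshgrid(240-np.arange(600)/2,0); 
        X=400+np.arange(520)/2; Yv=240-np.arange(640)/2
        XX,YY=np.meshgrid(X,Yv); u,v=p(np.stack([XX,YY,np.full_like(XX,z)],-1))
        r=cv2.remap(d["img"],u.astype(np.float32),v.astype(np.float32),cv2.INTER_CUBIC)
        r=np.ascontiguousarray(r)
        for x in range(400,660,50): cv2.putText(r,str(x),(int((x-400)*2),10),0,.35,(255,0,0)); cv2.line(r,((x-400)*2,0),((x-400)*2,640),(255,0,255),1)
        for y in range(-50,240,50): cv2.putText(r,str(y),(0,int((240-y)*2)),0,.35,(255,0,0)); cv2.line(r,(0,(240-y)*2),(520,(240-y)*2),(255,0,255),1)
        cv2.imwrite(f"pics/r_{n}_{z}.png",r[:600,:,::-1])
    # dish rim points
    k=(W[...,2]>48)&(W[...,2]<57)&(W[...,0]>440)&(W[...,0]<535)&(W[...,1]>30)&(W[...,1]<140);w=W[k]
    if len(w)>5:
        from scipy.optimize import least_squares
        s=least_squares(lambda t:np.hypot(w[:,0]-t[0],w[:,1]-t[1])-32,[490,92],loss="soft_l1")
        print("  dish",len(w),s.x.round(1),((w.min(0)+w.max(0))/2).round(1),w.min(0).round(1),w.max(0).round(1))
E
python3 -c "
import cv2,numpy as np
cv2.imwrite('pics/rr.png',np.hstack([cv2.imread('pics/r_%s_53.png'%n)[:, :400] for n in('scene','wrist')]))"
```

```text
scene flap x=a*y+b [4.26588856e-02 5.85896891e+02] 465 10.19397446655961 165.904843215121 44.04928357504082 84.02749224496813 0.8582331407483933
 front [4.08992287e-02 4.14062836e+02] z 39.7343563397165
  ymin [ -0.05220698 -43.46929068] [-42. -43. -44. -25. -46. -48. -47.]
  ymax [-4.10155092e-02  2.29044304e+02] [232. 231. 231. 230. 229. 228. 227.]
  post 76 [584.6   1.7  90.9] [578.4 -10.3  80. ] [594.6  15.6  96.1]
  post 95 [591.8 175.   91.7] [585.4 159.6  80.7] [600.8 183.7  96.5]
  dish 142 [486.7  99.5] [486.3  99.2  51.4] [453.7  67.1  48. ] [518.9 131.4  54.7]
wrist flap x=a*y+b [4.21261765e-02 5.89678732e+02] 269 11.42963178920814 80.36169295164407 45.04485261111529 84.16911020855048 0.9438034844644843
 front [4.28259649e-02 4.17432861e+02] z 40.44855034618074
  ymin [-4.21988519e-02 -4.64490832e+01] [-43. -45. -45. -46. -48. -48. -49.]
  ymax [-1.95686205e-02  1.86938746e+02] [188. 187. 188. 187. 187. 187. 185.]
  post 270 [589.5   1.7  93.3] [581.8 -10.5  80.7] [597.   14.6  96.8]
  post 223 [596.8 166.8  91.3] [589.  158.4  80.2] [604.6 172.7  95.6]
  dish 481 [489.8  98.9] [489.3  99.3  51.7] [456.8  67.4  48. ] [521.8 131.3  55.3]
side flap x=a*y+b [4.37681452e-02 5.85861365e+02] 135 19.28785347095129 160.5991587724635 44.14882575869757 81.44313201661043 0.579810526990783
 front [5.24089360e-02 4.15136014e+02] z 38.48428444890618
  ymin [-4.42174382e-02 -4.94614291e+01] [-47. -48. -49. -49. -51. -50. -51.]
  ymax [-9.95382551e-02  2.18666319e+02] [224. 227. 222. 220. 221. 202. 221.]
  post 45 [584.2  -7.2  88.9] [578.  -14.1  80.6] [592.8  14.8  94.3]
  post 31 [591.  168.5  88.7] [585.6 155.4  80.5] [600.9 174.7  93.6]
  dish 70 [487.2  97.3] [486.9  97.   50.2] [455.   62.6  48. ] [518.8 131.4  52.4]
```

View pics/rr.png

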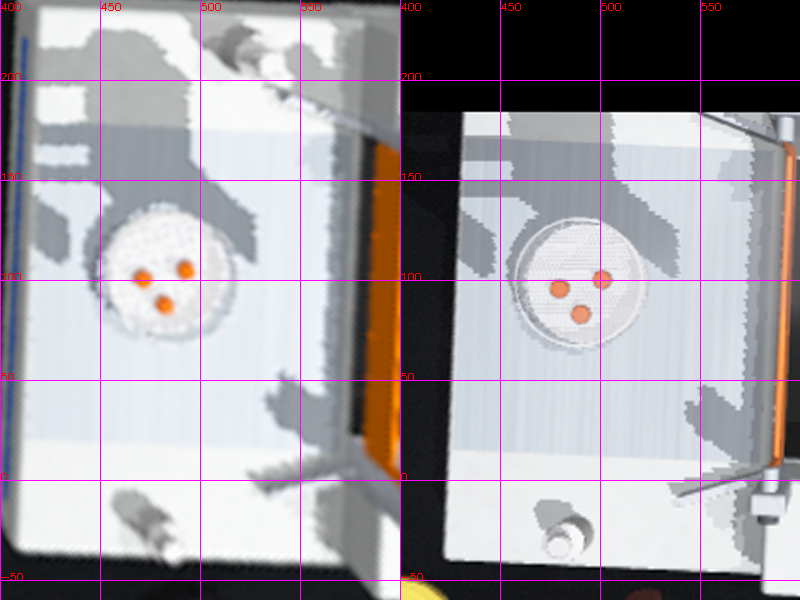

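Intake fit (doorway to within about 2 mm):
- Doorway is at about (592, 87), with a yaw of about -0.043 rad.
- The dish is at about (487.7, 99), which is (-105, +7) in the intake frame.
- The weights stand near (520, 215) and (485, -30), well clear of the path.

The plan is to turn the jaw axis across the table, open the fingers about 30 mm as a two-point cradle, and push from behind.

>>> {"method": "jog_arm", "body": {"steps": [{"dp":[-1,0.65,0],"turn":[0,0,-0.257],"claw":0.34},{"dp":[-1,0.65,0],"turn":[0,0,-0.257],"claw":0.34},{"dp":[-1,0.65,0],"turn":[0,0,-0.257],"claw":0.34},{"dp":[-1,0.65,0],"turn":[0,0,-0.257],"claw":0.34},{"dp":[-1,0.65,0],"turn":[0,0,-0.257],"claw":0.34},{"dp":[-1,0.65,0],"turn":[0,0,-0.257],"claw":0.34},{"dp":[-1,0.65,0],"turn":[0,0,-0.257],"claw":0.34},{"dp":[-1,0.65,0],"turn":[0,0,-0.257],"claw":0.34}]}}

```text
t: 0.82
ee_pos: [544.4, 52.1, 221.9]
orientation: [-1.476, 0.633, -0.631]
ft_force: [-0.6, -0.1, 0.2]
width: 38.0
```

>>> {"method": "jog_arm", "body": {"steps": [{"dp":[-1,0.6,0],"turn":[0,0,-0.257],"claw":0.34},{"dp":[-1,0.6,0],"turn":[0,0,-0.257],"claw":0.34},{"dp":[-1,0.6,0],"turn":[0,0,-0.257],"claw":0.34},{"dp":[-1,0.6,0],"turn":[0,0,-0.257],"claw":0.34},{"dp":[-1,0.6,0],"turn":[0,0,-0.257],"claw":0.34},{"dp":[-1,0.6,0],"turn":[0,0,-0.257],"claw":0.34},{"dp":[-1,0.6,0],"turn":[0,0,-0.257],"claw":0.34},{"dp":[-1,0.6,0],"turn":[0,0,-0.257],"claw":0.34}]}}

```text
t: 1.48
ee_pos: [464.2, 100.1, 221.9]
orientation: [-1.187, 1.244, -1.242]
ft_force: [-0.7, 0.1, 0.3]
width: 29.9
```

```bash
cat >> h.py <<'E'
D=np.array([592,87.3]);E_=np.array([np.cos(-.0427),np.sin(-.0427)]);L_=np.array([-E_[1],E_[0]])
def intake(p): q=np.asarray(p)[:2]-D; return np.array([q@E_,q@L_])
def show(tag):
    o=ctrl.get_obs(); R=Ro.from_rotvec(o["orientation"]).as_matrix()
    print("t",o["t"].__round__(2),"tcp",o["ee_pos"].round(1),"intake",intake(o["ee_pos"]).round(1),"toolx",R[:,0].round(3),"tooly",R[:,1].round(3),"F",o["ft_force"].round(2),"w",round(o["width"],1),"q6",o["qpos"][5].round(2))
    return o
E
python3 - <<'E'
from h import *
o=show("")
d=ctrl.get_image("wrist"); cv2.imwrite("pics/w1.png",d["img"][...,::-1])
W=wworld(d,o)
k=(W[...,2]>48)&(W[...,2]<57)&(W[...,0]>440)&(W[...,0]<535)&(W[...,1]>30)&(W[...,1]<140);w=W[k]
from scipy.optimize import least_squares
if len(w): print(least_squares(lambda t:np.hypot(w[:,0]-t[0],w[:,1]-t[1])-32,[490,92],loss="soft_l1").x,len(w))
E
```

```text
t 1.48 tcp [464.2 100.1 221.9] intake [-128.2    7.3] toolx [-0.046 -0.999 -0.001] tooly [-0.     0.001 -1.   ] F [-0.7   0.14  0.29] w 29.9 q6 1.8
[488.93829467  98.78742274] 287
```

View pics/w1.png

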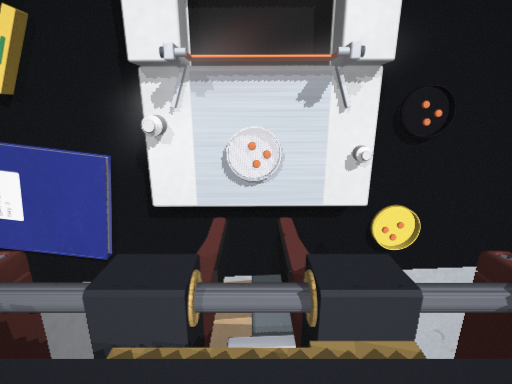

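The wrist view shows the dish at (254,154) straight ahead of the fingers, whose tips are at (222,222) and (287,222). The weights at (152,126) and (365,155) are well to the sides. Next: back off behind the dish and go down.

>>> {"method": "jog_arm", "body": {"steps": [{"dp":[-0.46,0.02,-0.3],"turn":[0,0,0.001],"claw":0.34},{"dp":[-0.46,0.02,-0.6],"turn":[0,0,0.001],"claw":0.34},{"dp":[-0.46,0.02,-1],"turn":[0,0,0.001],"claw":0.34},{"dp":[-0.46,0.02,-1],"turn":[0,0,0.001],"claw":0.34}]}}

```text
t: 1.87
ee_pos: [423.8, 101.0, 138.0]
orientation: [-1.198, 1.242, -1.232]
ft_force: [-0.7, -0.8, -0.3]
width: 29.6
```

>>> {"method": "jog_arm", "body": {"steps": [{"dp":[0,0,-0.4],"turn":[0,0,0],"claw":0.34},{"dp":[0,0,-0.7],"turn":[0,0,0],"claw":0.34},{"dp":[0,0,-0.85],"turn":[0,0,0],"claw":0.34},{"dp":[0,0,-0.85],"turn":[0,0,0],"claw":0.34},{"dp":[0,0,-0.85],"turn":[0,0,0],"claw":0.34}]}}

```text
t: 2.28
ee_pos: [424.4, 101.0, 70.5]
orientation: [-1.199, 1.241, -1.231]
ft_force: [0.2, 0.1, 0.6]
width: 29.7
```

```bash
python3 - <<'E'
from h import *
o=show("")
a=[]
for n in("wrist","scene","side"):
    d=ctrl.get_image(n); cv2.imwrite(f"pics/{n}2.png",d["img"][...,::-1])
    if n=="side": cv2.imwrite("pics/side2c.png",cv2.resize(d["img"][110:230,150:350],None,fx=3.6,fy=3.6,interpolation=2)[...,::-1])
E
```

```text
t 2.28 tcp [424.4 101.   70.5] intake [-168.1    6.5] toolx [-0.035 -0.999  0.001] tooly [-0.009 -0.    -1.   ] F [0.23 0.06 0.63] w 29.7 q6 1.81
```

View pics/wrist2.png

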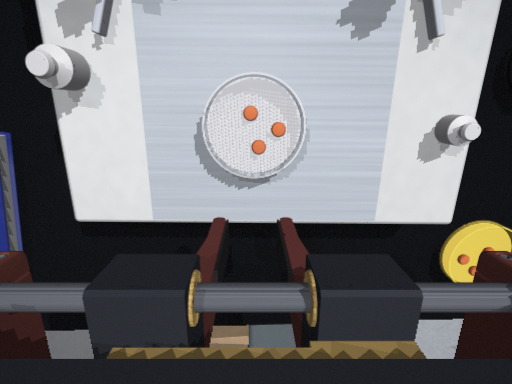

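View pics/side2c.png

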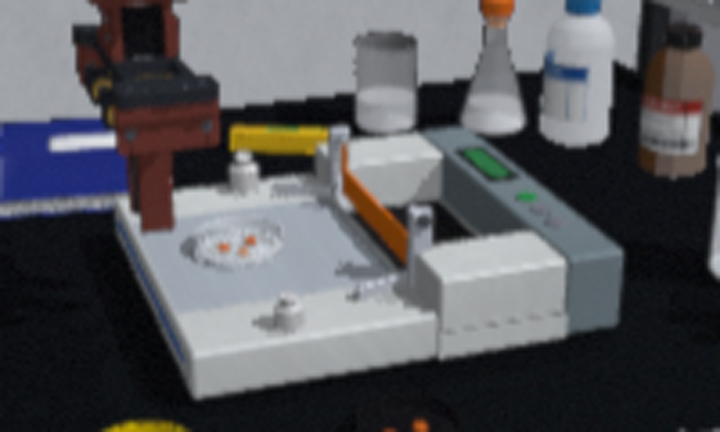

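>>> {"method": "jog_arm", "body": {"steps": [{"dp":[0.1,0,-0.1],"turn":[0,0,-0.001],"claw":0.34},{"dp":[0.1,0,-0.2],"turn":[0,0,-0.001],"claw":0.34},{"dp":[0.1,0,-0.28],"turn":[0,0,-0.001],"claw":0.34},{"dp":[0.1,0,-0.32],"turn":[0,0,-0.001],"claw":0.34},{"dp":[0.1,0,-0.32],"turn":[0,0,-0.001],"claw":0.34}]}}

```text
t: 2.85
ee_pos: [432.2, 101.0, 44.7]
orientation: [-1.197, 1.243, -1.234]
ft_force: [-0.2, 0.1, 0.3]
width: 30.2
```

```bash
python3 - <<'E'
from h import *
o=show("")
d=ctrl.get_image("wrist"); cv2.imwrite("pics/w3.png",d["img"][...,::-1])
d=ctrl.get_image("side"); cv2.imwrite("pics/side3c.png",cv2.resize(d["img"][110:230,150:350],None,fx=3.6,fy=3.6,interpolation=2)[...,::-1])
E
```

```text
t 2.85 tcp [432.2 101.   44.7] intake [-160.2    6.8] toolx [-0.039 -0.999  0.001] tooly [-0.008 -0.    -1.   ] F [-0.17  0.06  0.29] w 30.2 q6 1.81
```

View pics/w3.png

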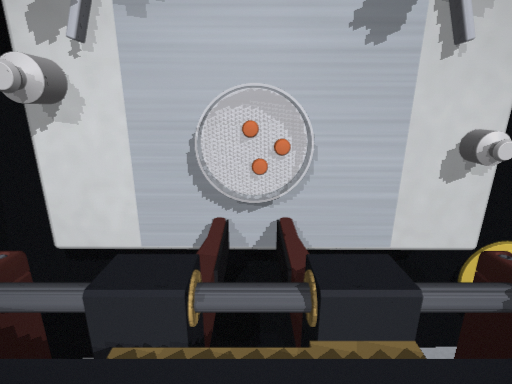

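View pics/side3c.png

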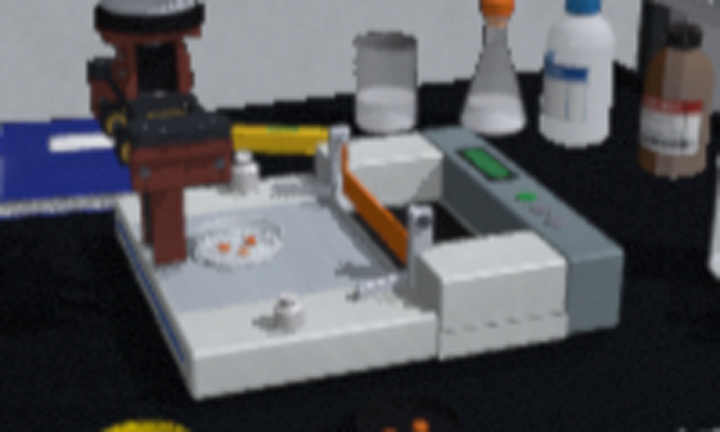

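>>> {"method": "jog_arm", "body": {"steps": [{"dp":[0.04,-0.002,0],"turn":[0,0,-0.001],"claw":0.34},{"dp":[0.08,-0.003,0],"turn":[0,0,-0.001],"claw":0.34},{"dp":[0.12,-0.005,0],"turn":[0,0,-0.001],"claw":0.34},{"dp":[0.16,-0.007,0],"turn":[0,0,-0.001],"claw":0.34},{"dp":[0.2,-0.009,0],"turn":[0,0,-0.001],"claw":0.34},{"dp":[0.24,-0.01,0],"turn":[0,0,-0.001],"claw":0.34},{"dp":[0.28,-0.012,0],"turn":[0,0,-0.001],"claw":0.34},{"dp":[0.32,-0.014,0],"turn":[0,0,-0.001],"claw":0.34},{"dp":[0.36,-0.015,0],"turn":[0,0,-0.001],"claw":0.34},{"dp":[0.4,-0.017,0],"turn":[0,0,-0.001],"claw":0.34},{"dp":[0.44,-0.019,0],"turn":[0,0,-0.001],"claw":0.34},{"dp":[0.48,-0.021,0],"turn":[0,0,-0.001],"claw":0.34}]}}

```text
t: 3.95
ee_pos: [471.3, 99.4, 45.3]
orientation: [-1.194, 1.245, -1.237]
ft_force: [-1.2, -0.3, 1.1]
width: 30.0
```

```bash
cat >> h.py <<'E'
def look(k):
    o=show("")
    d=ctrl.get_image("wrist"); a=d["img"]
    W=wworld(d,o); s=ctrl.get_image("side"); c=ctrl.get_image("scene")
    b=cv2.resize(s["img"][120:215,165:335],(400,224),interpolation=2); b2=cv2.resize(c["img"][160:320,80:280],(340,272),interpolation=2)
    out=np.zeros((384+0,512+280,3),np.uint8); out[:,:512]=a
    out[:157,512:]=cv2.resize(b,(280,157)); out[157:381,512:]=cv2.resize(b2,(280,224)); cv2.imwrite(f"pics/l{k}.png",out[...,::-1])
    W=world(c); hsv=cv2.cvtColor(c["img"],cv2.COLOR_RGB2HSV)
    m=(hsv[...,0]>3)&(hsv[...,0]<18)&(hsv[...,1]>150)&(hsv[...,2]>90)
    n,l,st,ce=cv2.connectedComponentsWithStats(m.astype(np.uint8))
    for i in range(1,n):
        w=np.nanmedian(W[l==i],0)
        if st[i,4]>3 and 430<w[0]<690 and -10<w[1]<190: print(ce[i].round(),st[i,4],w.round(1),intake(w).round(1))
E
python3 -c "
from h import *
look(4)"
```

```text
t 3.95 tcp [471.3  99.4  45.3] intake [-121.1    6.9] toolx [-0.042 -0.999  0.   ] tooly [-0.007  0.    -1.   ] F [-1.16 -0.3   1.15] w 30.0 q6 1.79
[171. 234.] 382 [591.3 118.2  56.1] [-2.  30.8]
```

View pics/l4.png

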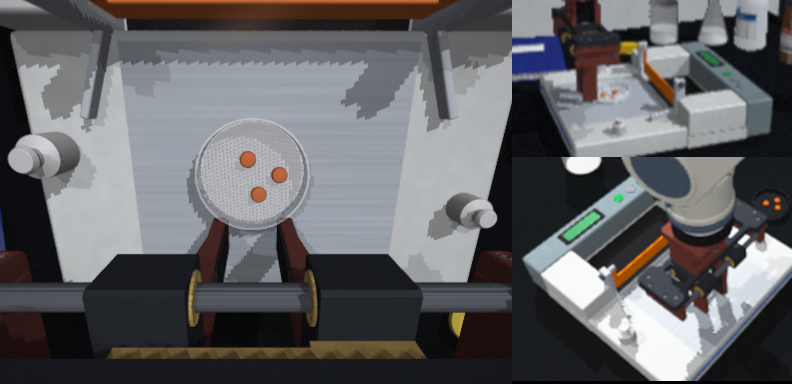

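The dish at (252,174) is nested against both fingertips, and the weights are unmoved. Push on.

>>> {"method": "jog_arm", "body": {"steps": [{"dp":[0.05,-0.002,-0.005],"turn":[0,0,0],"claw":0.34},{"dp":[0.1,-0.004,-0.01],"turn":[0,0,0],"claw":0.34},{"dp":[0.15,-0.007,-0.01],"turn":[0,0,0],"claw":0.34},{"dp":[0.2,-0.01,-0.01],"turn":[0,0,0],"claw":0.34},{"dp":[0.25,-0.013,-0.01],"turn":[0,0,0],"claw":0.34},{"dp":[0.3,-0.016,-0.01],"turn":[0,0,0],"claw":0.34},{"dp":[0.35,-0.018,-0.01],"turn":[0,0,0],"claw":0.34},{"dp":[0.4,-0.02,-0.01],"turn":[0,0,0],"claw":0.34},{"dp":[0.45,-0.023,-0.01],"turn":[0,0,0],"claw":0.34},{"dp":[0.5,-0.025,-0.01],"turn":[0,0,0],"claw":0.34},{"dp":[0.55,-0.028,-0.01],"turn":[0,0,0],"claw":0.34},{"dp":[0.6,-0.03,-0.01],"turn":[0,0,0],"claw":0.34}]}}

```text
t: 5.1
ee_pos: [519.8, 97.0, 44.6]
orientation: [-1.194, 1.245, -1.237]
ft_force: [-0.5, 0.4, 0.4]
width: 29.9
```

```bash
python3 -c "
from h import *
look(5)"
```

```text
t 5.1 tcp [519.8  97.   44.6] intake [-72.5   6.6] toolx [-0.042 -0.999  0.   ] tooly [-0.007  0.    -1.   ] F [-0.47  0.35  0.44] w 29.9 q6 1.77
[155. 246.] 68 [593.4 160.9  60.8] [-1.7 73.6]
```

View pics/l5.png

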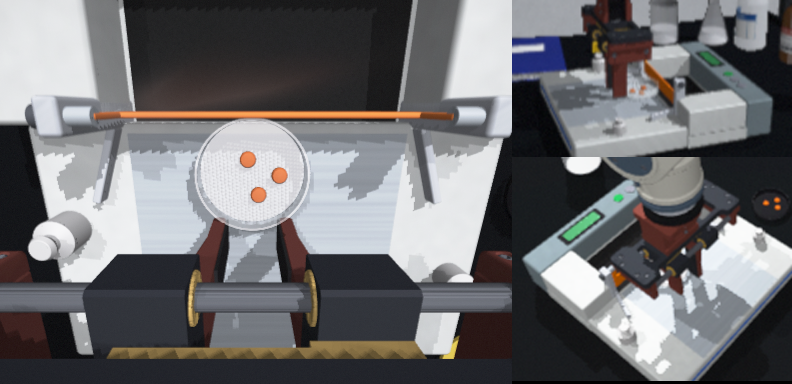

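The dish is about to meet the flap at (252,118), and its contact with the fingers is steady. Push through, a little slower.

>>> {"method": "jog_arm", "body": {"steps": [{"dp":[0.04,-0.002,0],"turn":[0,0,0],"claw":0.34},{"dp":[0.08,-0.004,0],"turn":[0,0,0],"claw":0.34},{"dp":[0.12,-0.006,0],"turn":[0,0,0],"claw":0.34},{"dp":[0.16,-0.008,0],"turn":[0,0,0],"claw":0.34},{"dp":[0.2,-0.01,0],"turn":[0,0,0],"claw":0.34},{"dp":[0.24,-0.011,0],"turn":[0,0,0],"claw":0.34},{"dp":[0.28,-0.013,0],"turn":[0,0,0],"claw":0.34},{"dp":[0.32,-0.015,0],"turn":[0,0,0],"claw":0.34},{"dp":[0.35,-0.017,0],"turn":[0,0,0],"claw":0.34},{"dp":[0.38,-0.018,0],"turn":[0,0,0],"claw":0.34}]}}

```text
t: 6.08
ee_pos: [550.5, 95.6, 44.6]
orientation: [-1.194, 1.245, -1.237]
ft_force: [-1.4, 0.6, 1.1]
width: 29.7
```

```bash
python3 -c "
from h import *
look(6)"
```

```text
t 6.08 tcp [550.5  95.6  44.6] intake [-41.8   6.5] toolx [-0.042 -0.999  0.   ] tooly [-0.006  0.    -1.   ] F [-1.38  0.6   1.11] w 29.7 q6 1.76
[166. 224.] 4 [587.7 124.1  99.8] [-5.9 36.6]
```

View pics/l6.png

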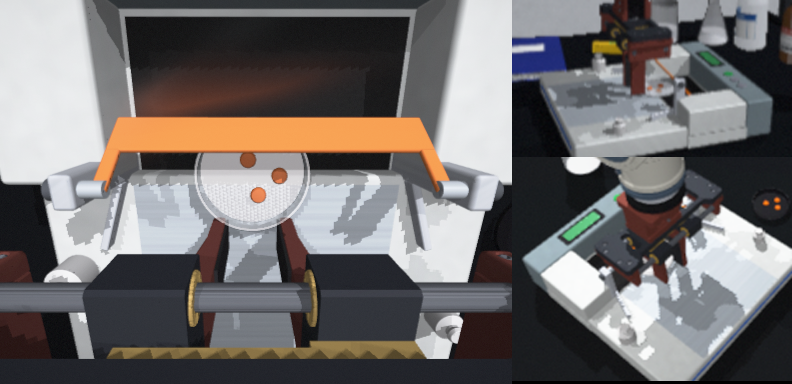

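The flap leans back on the dish at (252,135) and the dish passes flat beneath it. Keep pushing slowly to the edge.

>>> {"method": "jog_arm", "body": {"steps": [{"dp":[0.03,-0.001,0],"turn":[0,0,0],"claw":0.34},{"dp":[0.06,-0.003,0],"turn":[0,0,0],"claw":0.34},{"dp":[0.09,-0.004,0],"turn":[0,0,0],"claw":0.34},{"dp":[0.12,-0.006,0],"turn":[0,0,0],"claw":0.34},{"dp":[0.15,-0.007,0],"turn":[0,0,0],"claw":0.34},{"dp":[0.18,-0.008,0],"turn":[0,0,0],"claw":0.34},{"dp":[0.21,-0.01,0],"turn":[0,0,0],"claw":0.34},{"dp":[0.24,-0.011,0],"turn":[0,0,0],"claw":0.34},{"dp":[0.27,-0.012,0],"turn":[0,0,0],"claw":0.34},{"dp":[0.3,-0.013,0],"turn":[0,0,0],"claw":0.34}]}}

```text
t: 7.07
ee_pos: [574.8, 94.5, 44.6]
orientation: [-1.193, 1.244, -1.237]
ft_force: [-0.5, 0.1, -1.5]
width: 30.0
```

```bash
python3 -c "
from h import *
look(7)"
```

```text
t 7.07 tcp [574.8  94.5  44.6] intake [-17.5   6.5] toolx [-0.042 -0.999  0.   ] tooly [-0.006  0.    -1.   ] F [-0.47  0.12 -1.51] w 30.0 q6 1.75
[182. 213.] 10 [603.8  66.5  67.7] [ 12.7 -20.3]
[165. 227.] 7 [604.8 118.6  69.5] [11.4 31.9]
```

View pics/l7.png

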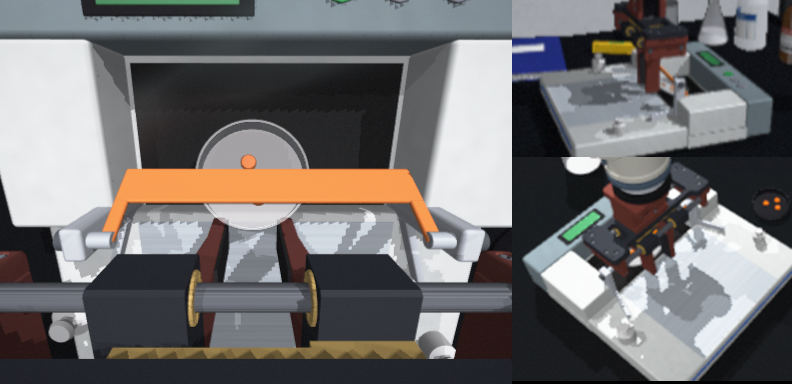

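The dish's front is over the well and tilting slightly, with its rear still on the edge at the fingertips. A few mm more will drop it.

>>> {"method": "jog_arm", "body": {"steps": [{"dp":[0.03,-0.001,0],"turn":[0,0,0],"claw":0.34},{"dp":[0.06,-0.003,0],"turn":[0,0,0],"claw":0.34},{"dp":[0.09,-0.004,0],"turn":[0,0,0],"claw":0.34},{"dp":[0.12,-0.006,0],"turn":[0,0,0],"claw":0.34},{"dp":[0.15,-0.007,0],"turn":[0,0,0],"claw":0.34},{"dp":[0.17,-0.008,0],"turn":[0,0,0],"claw":0.34},{"dp":[0.17,-0.008,0],"turn":[0,0,0],"claw":0.34}]}}

```text
t: 7.8
ee_pos: [588.9, 93.9, 44.6]
orientation: [-1.193, 1.244, -1.238]
ft_force: [-0.0, -0.7, 0.4]
width: 29.8
```

```bash
python3 -c "
from h import *
look(8)"
```

```text
t 7.8 tcp [588.9  93.9  44.6] intake [-3.4  6.4] toolx [-0.042 -0.999 -0.   ] tooly [-0.005  0.    -1.   ] F [-0.03 -0.68  0.41] w 29.8 q6 1.75
[148. 238.] 4 [645.4 141.   25.1] [51. 56.]
```

View pics/l8.png

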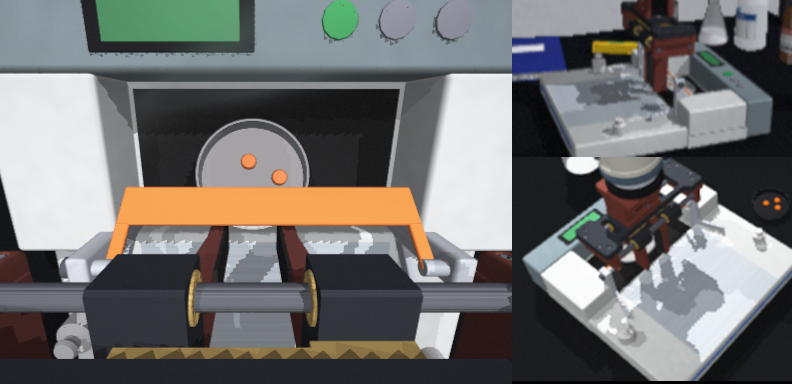

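```bash
cat >> h.py <<'E'
def dishz():
    o=ctrl.get_obs(); d=ctrl.get_image("wrist"); W=wworld(d,o); f=(W-np.r_[D,0])
    X=f[...,0]*E_[0]+f[...,1]*E_[1]; Y=f[...,0]*L_[0]+f[...,1]*L_[1]
    for x0 in range(-4,88,6):
        k=(abs(X-x0-3)<3)&(abs(Y-6.5)<12)&(W[...,2]<60); k2=(abs(X-x0-3)<3)&(abs(Y-55)<15)&(W[...,2]<60)
        print(x0,k.sum(),np.nanpercentile(W[k][:,2],[5,50,95]).round(1) if k.sum()>3 else "", "well", np.nanmedian(W[k2][:,2]).round(1) if k2.sum()>3 else "")
    hsv=cv2.cvtColor(d["img"],cv2.COLOR_RGB2HSV); m=((hsv[...,0]>3)&(hsv[...,0]<18)&(hsv[...,1]>140)&(hsv[...,2]>60)).astype(np.uint8)
    n,l,s,c=cv2.connectedComponentsWithStats(m)
    for i in range(1,n):
        if s[i,4]>30: print(c[i].round(),s[i,4],np.nanmedian(W[l==i],0).round(1),intake(np.nanmedian(W[l==i],0)).round(1))
E
python3 -c "
from h import *
dishz()"
```

```text
-4 0  well 
2 35 [50.2 51.4 52.1] well 
8 1  well 
14 0  well 
20 31 [58.9 59.5 60. ] well 24.9
26 786 [39.  49.4 59.4] well 55.9
32 406 [35.9 37.7 40.9] well 24.9
38 403 [33.5 35.8 40.7] well 24.9
44 410 [30.4 32.3 37.4] well 24.9
50 412 [27.8 29.4 31.1] well 25.0
56 355 [25.9 27.4 30.9] well 24.9
62 432 [24.2 32.1 37. ] well 24.9
68 389 [23.9 25.  25.9] well 24.9
74 388 [23.9 24.9 26.1] well 24.9
80 390 [23.5 24.8 25.9] well 24.7
86 465 [23.7 33.9 58.8] well 33.5
[248. 160.] 170 [634.5  95.5  39.3] [42.2 10. ]
[279. 176.] 178 [624.9  77.7  43.4] [33.3 -8.2]
[269. 209.] 12222 [613.3  85.3  65.4] [21.4 -1.1]
```

The dish isn't flat yet. Its front is on the floor at x of about 65, but its rear is about 8 mm above the table at x of about 8, hanging on the two fingertips rather than on the table edge. Opening the fingers (flap ±79 and posts ±83 leave room) takes that support away sideways without dragging the dish back.

>>> {"method": "jog_arm", "body": {"steps": [{"dp":[0,0,0],"turn":[0,0,0],"claw":0.45},{"dp":[0,0,0],"turn":[0,0,0],"claw":0.6},{"dp":[0,0,0],"turn":[0,0,0],"claw":0.7},{"dp":[0,0,0],"turn":[0,0,0],"claw":0.7},{"dp":[0,0,0],"turn":[0,0,0],"claw":0.7},{"dp":[0,0,0],"turn":[0,0,0],"claw":0.7}]}}

```text
t: 8.5
ee_pos: [588.2, 93.9, 44.6]
orientation: [-1.193, 1.244, -1.237]
ft_force: [-0.9, 1.8, -0.1]
width: 60.9
```

```bash
python3 -c "
from h import *
look(9);dishz()"
```

```text
t 8.5 tcp [588.2  93.9  44.6] intake [-4.1  6.4] toolx [-0.042 -0.999 -0.   ] tooly [-0.006  0.    -1.   ] F [-0.9   1.79 -0.09] w 60.9 q6 1.75
[196. 204.] 11 [574.3  53.2 106.3] [-16.2 -34.8]
[180. 218.] 54 [600.8  73.2  63.8] [  9.4 -13.7]
[176. 230.] 10 [608.9  91.3  29.3] [16.7  4.7]
[159. 236.] 15 [601.5 139.8  65.7] [ 7.2 52.9]
[153. 242.] 10 [602.4 157.9  65.9] [ 7.4 71. ]
-4 0  well 
2 0  well 
8 104 [24.9 26.1 59.9] well 25.0
14 942 [25.4 51.4 58.9] well 51.3
20 335 [24.9 26.1 30.4] well 24.9
26 331 [25.  25.9 28.7] well 24.9
32 317 [24.8 26.  30.4] well 25.0
38 344 [25.  26.4 31.1] well 24.9
44 359 [24.9 25.9 27.2] well 24.9
50 353 [24.9 25.9 27. ] well 24.9
56 359 [24.8 26.  37.5] well 24.9
62 420 [23.9 25.1 37.3] well 24.9
68 390 [23.9 24.9 26. ] well 24.9
74 388 [23.9 24.9 26. ] well 25.0
80 397 [23.6 24.8 26. ] well 24.8
86 459 [23.7 33.9 58.3] well 33.1
[249. 160.] 156 [632.8  95.4  30.3] [40.4  9.8]
[277. 175.] 151 [622.   77.7  30.3] [30.4 -8.3]
[257. 193.] 147 [611.1  90.9  30.2] [18.9  4.4]
[267. 218.] 9333 [605.7  85.6  61. ] [13.7 -1.1]
```

View pics/l9.png

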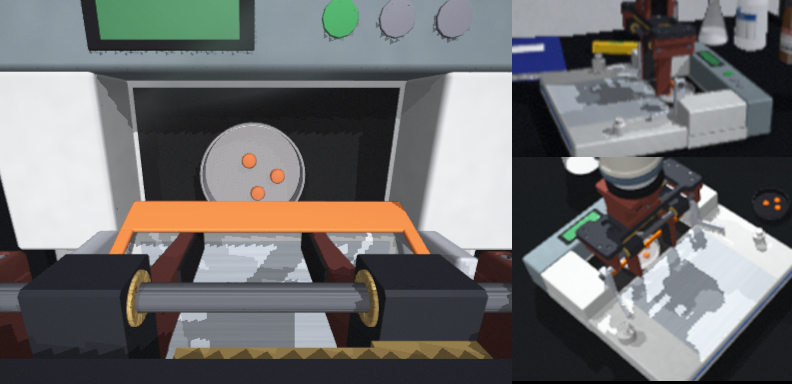

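The dish is flat: its inner floor is at z of about 26 all along and its centre is near x = 30. Now draw straight back along the intake axis.

>>> {"method": "jog_arm", "body": {"steps": [{"dp":[-0.05,0.002,0],"turn":[0,0,0],"claw":0.7},{"dp":[-0.12,0.005,0],"turn":[0,0,0],"claw":0.7},{"dp":[-0.2,0.008,0],"turn":[0,0,0],"claw":0.7},{"dp":[-0.3,0.012,0],"turn":[0,0,0],"claw":0.7},{"dp":[-0.4,0.017,0],"turn":[0,0,0],"claw":0.7},{"dp":[-0.5,0.021,0],"turn":[0,0,0],"claw":0.7},{"dp":[-0.65,0.028,0],"turn":[0,0,0],"claw":0.7},{"dp":[-0.8,0.034,0],"turn":[0,0,0],"claw":0.7},{"dp":[-0.95,0.04,0],"turn":[0,0,0],"claw":0.7},{"dp":[-0.95,0.04,0],"turn":[0,0,0],"claw":0.7}]}}

```text
t: 9.53
ee_pos: [508.9, 96.9, 44.3]
orientation: [-1.196, 1.246, -1.236]
ft_force: [-0.7, 0.8, 0.6]
width: 61.3
```

>>> {"method": "jog_arm", "body": {"steps": [{"dp":[0,0,0.25],"turn":[0,0,0],"claw":0.7},{"dp":[-0.1,0,0.6],"turn":[0,0,0],"claw":0.7},{"dp":[-0.2,0,1],"turn":[0,0,0],"claw":0.7},{"dp":[-0.2,0,1],"turn":[0,0,0],"claw":0.7},{"dp":[-0.2,0,1],"turn":[0,0,0],"claw":0.7},{"dp":[-0.2,0,1],"turn":[0,0,0],"claw":0.7},{"dp":[-0.2,0,1],"turn":[0,0,0],"claw":0.7},{"dp":[-0.2,0,1],"turn":[0,0,0],"claw":0.7}]}}

```text
t: 10.2
ee_pos: [492.4, 96.8, 123.2]
orientation: [-1.198, 1.247, -1.235]
ft_force: [-0.5, -0.4, 1.0]
width: 61.5
```

```bash
python3 -c "
from h import *
look(10);dishz()"
```

```text
t 10.2 tcp [492.4  96.8 123.2] intake [-99.9   5.3] toolx [-0.042 -0.999  0.001] tooly [-0.011 -0.001 -1.   ] F [-0.51 -0.38  1.  ] w 61.5 q6 1.78
[162. 241.] 186 [592.8 142.9  58.4] [-1.6 55.6]
-4 226 [24.1 26.2 50.9] well 25.2
2 57 [24.9 25.9 26.7] well 25.1
8 232 [24.9 26.  27.5] well 25.0
14 226 [25.  26.5 31.3] well 24.9
20 209 [24.7 26.1 30.3] well 25.0
26 237 [24.8 26.1 27.9] well 25.1
32 251 [24.9 26.1 30.5] well 25.2
38 237 [25.2 26.7 31.3] well 25.0
44 229 [24.8 26.1 27.7] well 25.0
50 247 [25.  26.2 27.4] well 25.1
56 129 [24.8 25.9 27.1] well 25.0
62 0  well 
68 0  well 
74 0  well 
80 0  well 
86 0  well 
[248.  25.] 84 [632.1  95.3  30.6] [39.7  9.7]
[270.  39.] 96 [621.4  77.3  30.5] [29.8 -8.7]
[255.  54.] 78 [610.7  90.6  30.7] [18.6  4.1]
[275.  72.] 777 [592.4  72.9  66.4] [  1.  -14.3]
[478. 133.] 94 [ 535.2 -124.2    6.3] [ -47.8 -213.7]
[493. 144.] 93 [ 523.5 -141.4    6.1] [ -58.7 -231.5]
[477. 155.] 88 [ 513.4 -127.5    6. ] [ -69.4 -217.9]
```

View pics/l10.png

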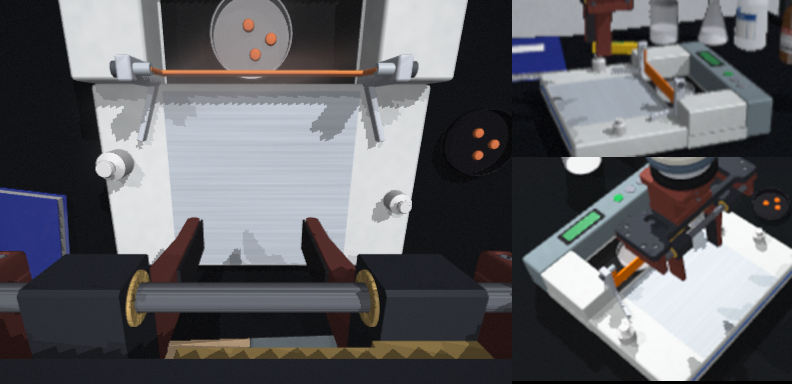

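The flap line at (263,72) hangs shut, the dish at (251,35) lies flat behind it, and the weights at (110,165) and (398,203) still stand. I let it settle briefly, check the weights and the flap against the first images, then hand in.

>>> {"method": "jog_arm", "body": {"steps": [{"dp":[0,0,0.3],"turn":[0,0,0],"claw":0.7},{"dp":[0,0,0.6],"turn":[0,0,0],"claw":0.7},{"dp":[0,0,0.8],"turn":[0,0,0],"claw":0.7},{"dp":[0,0,0.8],"turn":[0,0,0],"claw":0.7},{"dp":[0,0,0.8],"turn":[0,0,0],"claw":0.7},{"dp":[0,0,0.8],"turn":[0,0,0],"claw":0.7},{"dp":[0,0,0.8],"turn":[0,0,0],"claw":0.7},{"dp":[0,0,0.8],"turn":[0,0,0],"claw":0.7}]}}

```text
t: 11.07
ee_pos: [491.9, 96.7, 186.4]
orientation: [-1.199, 1.248, -1.235]
ft_force: [0.1, 0.4, 0.2]
width: 61.4
```

```bash
python3 - <<'E'
from h import *
show("")
from scipy.optimize import least_squares
for n in("side","scene"):
    d=ctrl.get_image(n); 
    for tag,dd in(("before",dict(np.load(n+"0.npz"))),("now",d)):
        W=world(dd)
        hsv=cv2.cvtColor(dd["img"],cv2.COLOR_RGB2HSV)
        m=(hsv[...,0]>5)&(hsv[...,0]<18)&(hsv[...,1]>150)&(hsv[...,2]>90)&(W[...,0]>575)&(W[...,0]<640)&(W[...,1]>10)&(W[...,1]<165)&(W[...,2]>44)
        w=W[m]; print(n,tag,"flap",m.sum(),np.median([intake(p)[0] for p in w]).round(1))
        for nm,c in(("w1",(520,215)),("w2",(485,-30))):
            k=(W[...,2]>50)&(W[...,2]<85)&(np.hypot(W[...,0]-c[0],W[...,1]-c[1])<35); print("  ",nm,k.sum(),np.median(W[k],0).round(1) if k.sum() else "")
    if n=="side": cv2.imwrite("pics/s11.png",cv2.resize(d["img"][120:215,165:335],(720,402),interpolation=2)[...,::-1])
E
```

```text
t 11.07 tcp [491.9  96.7 186.4] intake [-100.4    5.2] toolx [-0.042 -0.999  0.001] tooly [-0.012 -0.001 -1.   ] F [0.14 0.38 0.16] w 61.4 q6 1.78
side before flap 138 -2.4
   w1 47 [524.5 205.9  58. ]
   w2 37 [479.3 -35.9  53.3]
side now flap 117 -1.5
   w1 48 [524.1 205.7  57.5]
   w2 37 [479.1 -35.8  53.3]
scene before flap 464 -2.4
   w1 146 [521.5 215.1  59.8]
   w2 56 [478.4 -27.7  54.5]
scene now flap 333 -1.6
   w1 148 [521.  215.4  59.6]
   w2 52 [478.9 -27.9  54.5]
```

View pics/s11.png

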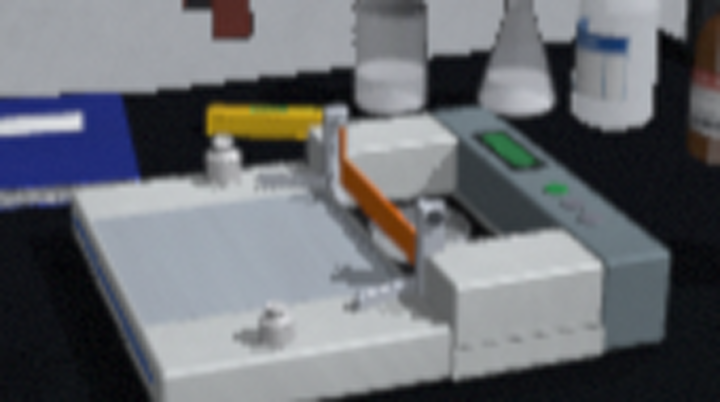

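The flap reads about 0.8 mm further in than at the start (about 0.02 rad). I check its tilt and whether it is still settling.

>>> {"method": "jog_arm", "body": {"steps": [{"dp":[0,0,0],"turn":[0,0,0],"claw":0.7},{"dp":[0,0,0],"turn":[0,0,0],"claw":0.7},{"dp":[0,0,0],"turn":[0,0,0],"claw":0.7},{"dp":[0,0,0],"turn":[0,0,0],"claw":0.7},{"dp":[0,0,0],"turn":[0,0,0],"claw":0.7},{"dp":[0,0,0],"turn":[0,0,0],"claw":0.7},{"dp":[0,0,0],"turn":[0,0,0],"claw":0.7},{"dp":[0,0,0],"turn":[0,0,0],"claw":0.7},{"dp":[0,0,0],"turn":[0,0,0],"claw":0.7},{"dp":[0,0,0],"turn":[0,0,0],"claw":0.7}]}}

```text
t: 12.0
ee_pos: [492.2, 96.8, 186.8]
orientation: [-1.198, 1.248, -1.235]
ft_force: [-0.3, -0.4, 0.3]
width: 61.4
```

```bash
python3 - <<'E'
from h import *
print(ctrl.get_obs()["t"])
for n in("side","scene"):
    d=ctrl.get_image(n); 
    for tag,dd in(("before",dict(np.load(n+"0.npz"))),("now",d)):
        W=world(dd)
        hsv=cv2.cvtColor(dd["img"],cv2.COLOR_RGB2HSV)
        m=(hsv[...,0]>5)&(hsv[...,0]<18)&(hsv[...,1]>150)&(hsv[...,2]>90)&(abs(W[...,0]-592)<12)&(W[...,1]>20)&(W[...,1]<160)&(W[...,2]>44)&(W[...,2]<63)
        w=W[m]; x=np.array([intake(p)[0] for p in w]); k=abs(x-np.median(x))<3; A=np.c_[w[k,2]-55,w[k,1]-90,np.ones(k.sum())]
        print(n,tag,k.sum(),np.median(x).round(2),"slopes",np.linalg.lstsq(A,x[k],rcond=None)[0].round(3))
E
```

```text
12.0
side before 108 -2.39 slopes [-2.000e-03  1.000e-03 -2.366e+00]
side now 100 -1.54 slopes [-0.025 -0.    -1.546]
scene before 302 -2.49 slopes [-1.200e-02  1.000e-03 -2.548e+00]
scene now 205 -1.56 slopes [-0.02  -0.002 -1.606]
```

The flap is static at about 0.025 rad, inside the 0.06 limit. Hand in.

```bash
python3 -c "
from h import *
print(ctrl.close_job())"
```

```text
the job is handed in; nothing more can be done
None
```

The job is handed in: the dish lies flat in the well behind the flap, and the flap hangs essentially shut. I pushed the clear dish with both fingertips set 30 mm apart, through the flap and over the table edge, in about 12 s of the 38 s allowed.

- **One hitch:** after the push the dish's rear hung on the fingertips, tilted about 0.4 rad (the failure limit is 0.8). Opening the fingers let it drop flat, and I then drew them straight back out.
- **Dish:** its inner floor is level at z of about 26 mm, 1 to 2 mm above the well floor. Its centre is at about x = 30 mm, y = 6 mm in the intake's frame.
- **Flap:** it sits still about 0.9 mm further in than at the start, which is about 0.025 rad. That is not exactly zero, but it is under the 0.06 limit.
- **Weights:** the camera readings agree with the start to within 1 mm.
- **Vials:** I did not measure them before or after; the arm stayed away from that side.
- **Forces and contact:** wrist force stayed around 2 N or less at each reading, and the gripper was clear of everything at hand-in.
- **Camera disagreement:** the wrist camera read 2 to 4 mm further in x than the two fixed cameras, so the dish position is good to a few mm. It is still well inside the allowed range.

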